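Hold the panini press open at 45 degrees

TASK

Get the panini press ready for the next sandwiches: first push the pulled-out drip tray on its right side fully home, then lift the top plate by its front handle until it stands open at 45 degrees (give or take 5) and hold it there, because its stay is broken and it falls shut by itself and the cook needs both hands to lay the sandwiches in. Keep off the hot ribbed plates and leave the other things on the counter where they are. The job finishes while you are still holding the handle, steady at 45 degrees.

Things in the scene. Friction and masses are not known exactly. Their poses are not given: they have to be found in the camera images.
- press: the panini press, fixed to the counter: steel base 260 (x) x 280 (y) x 70 mm high, the whole 140 mm high when shut. Origin on the counter under the middle of the base; x points to its rear (hinge side), -x is the front with the dial and the handle bar, -y is its right side with the drip tray, z up. Yaw -0.35 to 0.1 rad
- press_lid (a joint): opening angle of the top plate in rad: 0 shut (flat on the lower plate), 0.785 = 45 degrees, stop at 1.3. It opens upward, front edge first, about the press's y axis. It falls shut at any angle when let go; holding it takes about 3 to 6 N at the handle
- lid_hinge (a point): point on the top plate's hinge axis, mid-width: 115 mm behind and 112 mm above the press's origin; the axis runs along the press's y. Ahead of it, between base and top plate, lie two hot dark ribbed plates (205 x 250 mm: the lower one's top is 87 mm above the counter, the upper one is the underside of the top plate): not to be touched
- handle_mid (a point): middle of the top plate's front handle: a black round bar, 22 mm thick, 190 mm long, along the press's y, 288 mm in front of the hinge axis and 12 mm above it when shut (124 mm above the counter). 44 mm free space between the bar and the front edge of the top plate's housing (top 138 mm up when shut); under the bar only the counter. It turns with the top plate
- drip_tray (a joint): how far the drip tray is pulled out to the press's right (-y), in m: 0 fully home, about 0.035 to 0.07 at the start, slides with about 2 N of friction and stays where it is left; a firm stop at 0
- tray_lip (a point): middle of the outer face of the drip tray's upturned grip lip: 60 mm wide (along the press's x), from 23 to 55 mm above the counter, its face looks to the press's -y; push it along the press's +y. Fully home, this face is still 56 mm out from the side of the base (a flat tongue joins it to the tray). It lies 45 mm in front of the press's origin
- tongs: bystander: steel kitchen tongs, 336 x 66 x 38 mm, lying left of the press; origin at the centre of the underside
- timer: bystander: round wind-up kitchen timer, 65 mm wide and 54 high, on the right behind the drip tray; origin at the centre of the underside
- salt: bystander: salt shaker, 44 mm wide and 90 high, on the right; origin at the centre of the underside
- tin: bystander: flat anchovy tin, 63 x 105 x 24 mm, on the right; origin at the centre of the underside
- cup: bystander: green espresso cup, 64 x 88 x 56 mm, front left; origin at the centre of the underside
- plate: bystander: brown plate, 200 mm wide and 20 high, on the left; origin at the centre of the underside
- tumbler: bystander: glass tumbler, 77 mm wide and 99 high, front right; origin at the centre of the underside

How it is judged:
By the outcome, as a careful person would: the job done as asked, in the order asked, and still so for the second after the job is handed in, while the arm keeps its last pose, push and grip.
It also fails if it takes over 53 s, if anything falls off the work surface, if the arm or the gripper's body presses on something with over 40 N, if the wrist force passes 120 N, or if a joint passes its speed limit or range.

ROBOT

A 6-joint arm with a two-finger parallel gripper is mounted at the origin on a cart in front of the work surface, level with it; the furniture and walls round the work are solid. World frame = base frame: x ahead of the robot, y to its left, z up, the work surface at z = 0. Lengths are in mm, angles in rad, forces in N, time in s.
With the tool pointing down it reaches from about 350 to 1000 mm from the base axis. Payload 7.1 kg.
Tool frame: the origin (TCP) lies between the finger pads; the fingertips stand 11 mm ahead of it and the grasp point (between the pads) lies 8 mm behind it; z points along the fingers, y is the line along which they close (so a half turn about z gives the same grasp; the last joint's range is limited). The gripper opens to 85 mm and grips with 20 to 120 N. Pads are 22 mm wide; open, the fingers measure 114 mm over their backs; the gripper's body (76 mm by 85 mm) begins 54 mm behind the grasp point. The pads swing forward as they close: fully open they stand 13 mm farther back than shut.
Start: joints at [1.294, 0.423, 1.63, -0, 1.089, -0.019], TCP at [159.315, 604.337, 215.919] pointing down, gripper open.
Joint ranges: [-3, 3], [-0.9, 2.11], [0.09, 2.58], [-1.31, 4.45], [0.11, 2.69], [-2.54, 2.54]. Speed limits (rad/s): [2.39, 2.39, 3.01, 3.14, 3.14, 3.14].

INTERFACE

Orientations are given as a unit quaternion [w, x, y, z].
In Python, from workcell import manip gives the robot as it stands.
- The arm moves only by the tool move_arm, never from a script. Its argument "steps" is a list of rows, each a list of 2 entries, a list of its own where there are three numbers: the shift along the tool's x, y, z in mm, then the turn, a rotation vector about the tool's x, y, z in degrees. A call has 1 to 12 rows; each row shifts and turns the commanded pose from where the row before left it, along the tool's axes as they then stand; what a row does not reach is not made up. A row lasts 1/10 s, in which the tool goes at most 50 mm and 8.59 degrees, less where a joint would pass 70% of its speed; a pose out of reach is approached as far as the arm can. A call with a gripper value outside its range is refused whole. "hand" is the finger opening in mm, from 0 to 85.4, set as the call begins (left out, the last holds). The fingers move at their own pace and stop on an object; the grip force is fixed at half the most. Time passes only in rows, so rows that do not move let the fingers close. It gives the time, the measured TCP pose, the force, the opening and the grip force at its end, in the units of the state.
- manip.get_state(): the state, without advancing time (a new reading comes with each control period).
- manip.read_camera(name): name is "scene" or "top" or "wrist"; returns the picture (384x512x3 uint8, blue, green, red); there is no depth.
- manip.camera_model(name): a dict with "fx", "fy", "cx", "cy" (pixels), "k1" (the pictures are not rectified: a ray, as slopes to the right and down, at radius r is drawn at 1 + k1 r^2 times it, then the intrinsics apply), "R" (3x3) and "t" (3): a world point X has camera coordinates R X + t. Camera axes: x right, y down, z forward; pixel columns grow to the right and rows downward; lengths in mm; the calibration is good to about 2 mm. A picture is of the moment at which its call begins: read the wrist's pose just before it. camera_model takes no time and is no camera call; for the wrist camera it gives the pose at the moment of the call.
- manip.finish_job(): hands the job in; it is judged then, once.
The state is a dict: "time": time; "joint_pos": joint angles; "qvel": joint speeds; "tau": joint torques, N m; "position": TCP position; "tool_rot": TCP orientation; "force": force on the tool from outside, world axes, zero at the start; "wrist_torque": the same for the moment, N m; "gripper_width": finger opening in mm; "gripper_force": force on a finger pad.
Only numpy, scipy, OpenCV 4.12 (cv2) and the standard library are available. Lean on these libraries where they do the work, as an engineer would, in place of code of your own. Each camera call takes 0.05 s, during which the arm holds its last target. There are 200 camera calls.

## Working session

There is one attempt and no reset: what is moved stays moved. The work goes in short steps, Python scripts to look and compute and a tool call to move; the robot and the scene stay as the last step left them, time stands still between calls to the robot, and variables do not carry over. Pictures are saved under pics/ and viewed, at most 10 in all, crops included, and the job is handed in when it is done.

Besides the shell and the picture viewer there is one more tool, called after ">>>" by a JSON object that holds its "api" and its "payload". move_arm: Moves the arm, as the interface text tells. Its arguments: {"type":"object","properties":{"steps":{"type":"array"},"hand":{"type":"number"}},"required":["steps"]}

```bash
mkdir -p pics
cat > h.py <<'E'
import numpy as np, cv2
from workcell import manip
def ray(m,u,v):
    d=np.array([(u-m["cx"])/m["fx"],(v-m["cy"])/m["fy"]]); s=d.copy()
    for _ in range(20): s=d/(1+m["k1"]*(s@s))
    R=np.array(m["R"]);t=np.array(m["t"])
    return -R.T@t, R.T@np.array([s[0],s[1],1])
def onz(m,u,v,z):
    o,d=ray(m,u,v); return o+d*(z-o[2])/d[2]
def proj(m,X):
    c=np.array(m["R"])@np.array(X,float)+np.array(m["t"]); s=c[:2]/c[2]; s=s*(1+m["k1"]*(s@s))
    return np.array([s[0]*m["fx"]+m["cx"],s[1]*m["fy"]+m["cy"]])
E
python3 - <<'E'
from h import *
a=manip.read_camera("scene");b=manip.read_camera("top")
cv2.imwrite("pics/s.png",a);cv2.imwrite("pics/t.png",b)
for n in("scene","top"):
    m=manip.camera_model(n);print(n,-np.array(m["R"]).T@np.array(m["t"]),m["fx"])
s=manip.get_state();print(s)
E
```

```text
scene [-144.18533377 1347.89294319 1386.23008492] 476.43556039286653
top [ 475.34920138   30.70944823 1829.20665301] 481.521508509156
{'time': 0.1, 'joint_pos': array([ 1.29398123e+00,  4.23783382e-01,  1.63063457e+00,  1.24787502e-05,
        1.08860329e+00, -1.89985121e-02]), 'qvel': array([-9.56326047e-04, -1.35303618e-03,  4.24743337e-05, -3.96203084e-05,
        1.69822636e-03, -5.22728275e-04]), 'tau': array([ 5.44043905e-04, -5.58424830e+01, -2.82444477e+01, -1.05740751e-04,
        3.06990303e-03,  9.79494757e-06]), 'position': array([159.18174748, 603.83940016, 215.20335626]), 'tool_rot': array([-1.10729592e-04,  1.28554410e-01,  9.91702200e-01, -7.05679929e-04]), 'force': array([-0.09493064, -0.28620298, -0.75436163]), 'wrist_torque': array([0.0111944 , 0.01955526, 0.02172806]), 'gripper_force': 0.0, 'gripper_width': 85.72806454561008}
```

View pics/t.png

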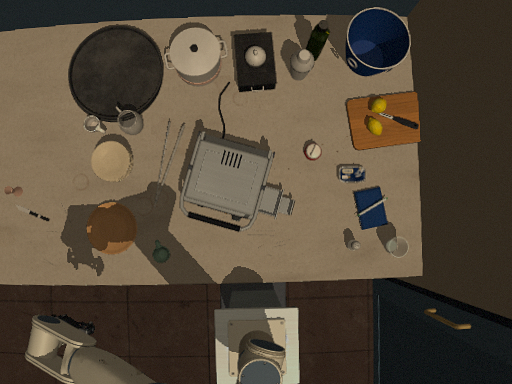

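View pics/s.png

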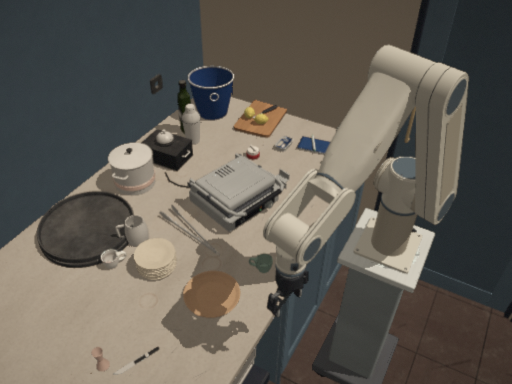

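The top view shows the press at about (225,180), with the black handle from (189,214) to (240,228). The tray lip is near (290,205), and the salt, tin and timer stand well to the right. I'll zoom in on the press.

Run:
```python
from h import *
b=cv2.imread("pics/t.png");m=manip.camera_model("top")
cv2.imwrite("pics/tz.png",cv2.resize(b[120:245,165:315],None,fx=5,fy=4.8,interpolation=cv2.INTER_CUBIC)) 
g=b.max(axis=2);mask=((g<45)).astype(np.uint8);mask[:200]=0;mask[240:]=0;mask[:,:180]=0;mask[:,250:]=0
n,l,st,c=cv2.connectedComponentsWithStats(mask)
for i in range(1,n):
    if st[i,4]>40:
        p=np.argwhere(l==i)[:,::-1].astype(np.float32);r=cv2.minAreaRect(p);print(st[i],r)
        for q in cv2.boxPoints(r):print(onz(m,*q,124))
```

```text
[188 212  52  19 279] ((213.68869018554688, 221.33963012695312), (52.88381576538086, 5.219701290130615), 15.945395469665527)
[501.10704929 235.81230055 124.        ]
[518.78173661 230.32877205 124.        ]
[462.86211882  51.22041879 124.        ]
[445.26358694  56.7447228  124.        ]
```

View pics/tz.png

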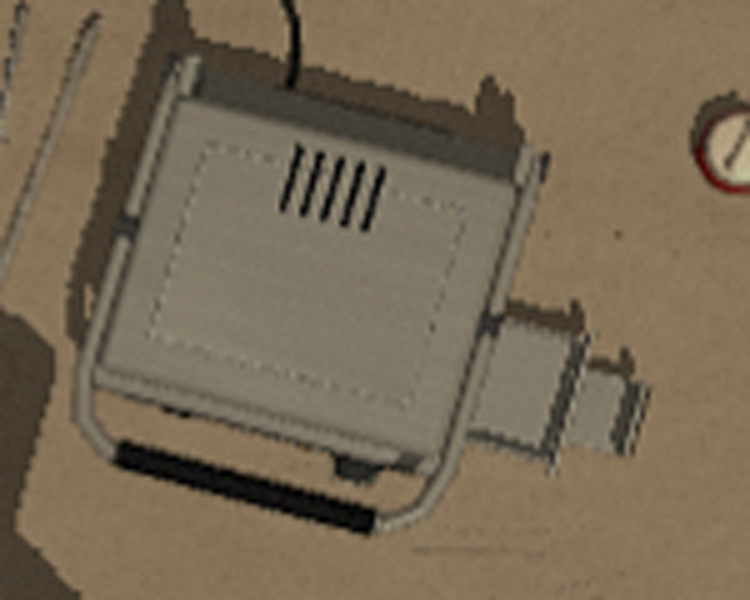

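The zoom puts the handle's middle near (482,143), length 188 mm as expected, and yaw about -0.30. Next I'll work out the lip position, refine the origin, and start turning the tool so its y runs along the press's x.

Run:
```python
from h import *
m=manip.camera_model("top")
X=np.array([.954,-.298]);Y=np.array([.298,.954])
O=np.array([482,143.5])+173*X
for u,v in[(648,388),(630,455),(640,420)]:
    p=onz(m,165+u/5,120+v/4.8,55)[:2];print(p,(p-O)@X,(p-O)@Y)
# housing rear/side corners check at z=138
for u,v in[(95,375),(520,180),(190,95)]:
    p=onz(m,165+u/5,120+v/4.8,138)[:2];print((p-O)@X,(p-O)@Y)
```

```text
[ 550.06969797 -152.66291736] -19.618118764661194 -262.2546531647762
[ 498.87516321 -137.73363576] -72.90663084203031 -263.26808987690714
[ 525.58697136 -145.96196567] -44.97152355381348 -263.15779778325805
-122.82598683660066 122.30010602089897
97.5970743512089 -126.79330717954379
94.68941664022695 115.81122702719648
```

>>> {"api": "move_arm", "payload": {"steps": [[[0,0,-4],[0,0,8.4]],[[0,0,-4],[0,0,8.4]],[[0,0,-4],[0,0,8.4]],[[0,0,-4],[0,0,8.4]],[[0,0,-4],[0,0,8.4]],[[0,0,-4],[0,0,8.4]],[[0,0,-4],[0,0,8.4]],[[0,0,-4],[0,0,8.4]],[[0,0,-4],[0,0,8.4]],[[0,0,-4],[0,0,8.4]],[[0,0,-4],[0,0,8.4]],[[0,0,0],[0,0,0]]], "hand": 0}}

```text
time: 1.3
position: [159.3, 604.4, 260.1]
tool_rot: [-0.0, 0.805, 0.593, 0.0]
force: [0.4, -0.4, 0.0]
gripper_width: 0.2
gripper_force: 0.0
```

>>> {"api": "move_arm", "payload": {"steps": [[[-20,17,0],[0,0,0]],[[-37,32,0],[0,0,0]],[[-37,32,0],[0,0,0]],[[-37,32,0],[0,0,0]],[[-37,32,0],[0,0,0]],[[-37,32,0],[0,0,0]],[[-37,32,0],[0,0,0]],[[-37,32,0],[0,0,0]],[[-37,32,0],[0,0,0]],[[-37,32,0],[0,0,0]],[[-37,32,0],[0,0,0]],[[-37,32,0],[0,0,0]]]}}

```text
time: 2.5
position: [386.0, 85.5, 259.9]
tool_rot: [0.0, 0.803, 0.596, 0.0]
force: [0.9, -0.1, 0.3]
gripper_width: 0.1
gripper_force: 0.0
```

>>> {"api": "move_arm", "payload": {"steps": [[[-37,32,0],[0,0,0]],[[-37,32,0],[0,0,0]],[[-37,32,0],[0,0,0]],[[-37,32,0],[0,0,0]],[[-37,32,0],[0,0,0]],[[-33,29,20],[0,0,0]],[[-20,14,40],[0,0,0]],[[0,0,40],[0,0,0]],[[0,0,20],[0,0,0]],[[0,0,0],[0,0,0]],[[0,0,0],[0,0,0]]]}}

```text
time: 3.6
position: [509.6, -199.9, 140.0]
tool_rot: [-0.0, 0.804, 0.595, -0.0]
force: [-0.2, 0.1, 0.8]
gripper_width: 0.1
gripper_force: 0.0
```

Run:
```python
from h import *
s=manip.get_state();print(s["position"],s["tool_rot"],s["joint_pos"])
m=manip.camera_model("wrist");a=manip.read_camera("wrist");cv2.imwrite("pics/w1.png",a)
O=np.array([647,92]);X=np.array([.954,-.298]);Y=np.array([.298,.954])
p=O-45*X-263*Y;print(proj(m,[*p,55]),(s["position"][:2]-O)@X,(s["position"][:2]-O)@Y)
```

```text
[ 509.55117774 -199.86836155  140.00351664] [-2.48765070e-04  8.04039639e-01  5.94575622e-01 -1.66812028e-04] [-3.95527141e-01  4.13730401e-01  1.85684767e+00 -4.08073870e-05
  8.71612799e-01 -9.81800836e-02]
[251.0747553  114.33401045] -44.14940469248954 -319.4021659490652
```

View pics/w1.png

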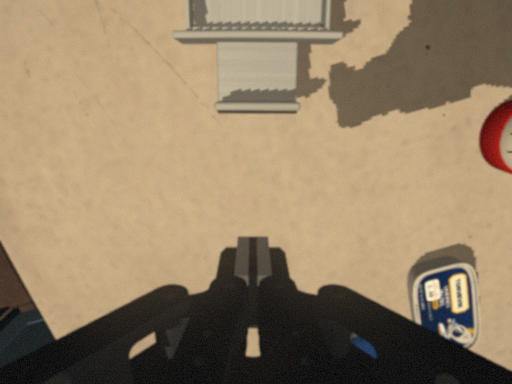

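The lip is square-on at (258,107), about 5 mm to +tool y of where I predicted. I'll lower the tool and push.

>>> {"api": "move_arm", "payload": {"steps": [[[0,2,30],[0,0,0]],[[0,2,40],[0,0,0]],[[0,1,30],[0,0,0]],[[5,0,6],[0,0,0]],[[12,0,0],[0,0,0]],[[12,0,0],[0,0,0]],[[10,0,0],[0,0,0]],[[10,0,0],[0,0,0]],[[10,0,0],[0,0,0]],[[10,0,0],[0,0,0]],[[10,0,0],[0,0,0]],[[10,0,0],[0,0,0]]]}}

```text
time: 4.85
position: [540.9, -115.6, 34.0]
tool_rot: [0.0, 0.805, 0.594, 0.0]
force: [-0.1, -1.6, 1.4]
gripper_width: -0.2
gripper_force: 0.9
```

>>> {"api": "move_arm", "payload": {"steps": [[[6,0,0],[0,0,0]],[[4,0,0],[0,0,0]],[[3,0,0],[0,0,0]],[[2,0,0],[0,0,0]],[[2,0,0],[0,0,0]]]}}

```text
time: 5.35
position: [545.5, -100.2, 33.8]
tool_rot: [-0.0, 0.805, 0.594, -0.0]
force: [0.4, -1.1, -0.1]
gripper_width: -0.3
gripper_force: 0.8
```

>>> {"api": "move_arm", "payload": {"steps": [[[2,0,0],[0,0,0]],[[2,0,0],[0,0,0]],[[1,0,0],[0,0,0]],[[1,0,0],[0,0,0]],[[0,0,0],[0,0,0]]]}}

```text
time: 5.85
position: [547.2, -94.2, 33.9]
tool_rot: [-0.0, 0.805, 0.594, -0.0]
force: [1.1, -0.2, -0.9]
gripper_width: -0.1
gripper_force: 0.1
```

>>> {"api": "move_arm", "payload": {"steps": [[[1,0,0],[0,0,0]],[[1,0,0],[0,0,0]],[[1,0,0],[0,0,0]],[[1,0,0],[0,0,0]]]}}

```text
time: 6.25
position: [548.4, -90.6, 33.9]
tool_rot: [-0.0, 0.805, 0.594, -0.0]
force: [-2.4, -7.4, 0.4]
gripper_width: -0.0
gripper_force: 4.0
```

>>> {"api": "move_arm", "payload": {"steps": [[[1,0,0],[0,0,0]],[[1,0,0],[0,0,0]],[[0,0,0],[0,0,0]]]}}

```text
time: 6.55
position: [548.4, -90.5, 33.9]
tool_rot: [0.001, 0.804, 0.594, -0.001]
force: [-3.4, -14.5, 1.1]
gripper_width: -0.4
gripper_force: 7.3
```

Run:
```python
from h import *
s=manip.get_state();print(s["position"],s["force"])
a=manip.read_camera("wrist");b=manip.read_camera("top")
cv2.imwrite("pics/w2.png",a)
```

```text
[548.38179625 -90.47223791  33.90473494] [ -3.4334667  -14.46575155   1.08251411]
```

View pics/w2.png

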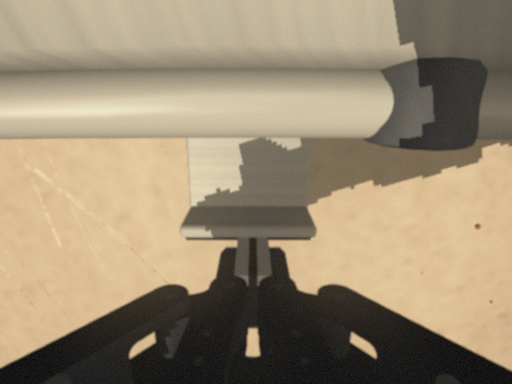

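The tray is against its stop: 14 N and no further travel, with the lip at (248,222) flush against the fingers. I'll back off, rise and go above the handle.

>>> {"api": "move_arm", "payload": {"steps": [[[-15,0,0],[0,0,0]],[[-25,0,0],[0,0,0]],[[0,0,-40],[0,0,0]],[[0,0,-48],[0,0,0]],[[0,0,-48],[0,0,0]],[[0,0,-48],[0,0,0]],[[20,-10,-22],[0,0,0]],[[40,-24,0],[0,0,0]],[[42,-24,0],[0,0,0]],[[42,-24,0],[0,0,0]],[[42,-24,0],[0,0,0]],[[40,-20,0],[0,0,0]]], "hand": 46}}

```text
time: 7.85
position: [482.5, 127.9, 240.1]
tool_rot: [-0.0, 0.805, 0.594, 0.0]
force: [1.5, 0.2, 0.8]
gripper_width: 46.1
gripper_force: 0.0
```

>>> {"api": "move_arm", "payload": {"steps": [[[22,-7,0],[0,0,0]],[[0,0,0],[0,0,0]],[[0,0,0],[0,0,0]]]}}

```text
time: 8.15
position: [483.2, 149.3, 239.8]
tool_rot: [-0.0, 0.804, 0.594, -0.0]
force: [-0.3, -1.4, 0.3]
gripper_width: 45.9
gripper_force: 0.0
```

Run:
```python
from h import *
s=manip.get_state();print(s["position"],s["tool_rot"],s["gripper_width"],s["joint_pos"])
m=manip.camera_model("wrist");a=manip.read_camera("wrist");cv2.imwrite("pics/w3.png",a)
print(proj(m,[483,147,124]),onz(m,256,192,124))
```

```text
[483.21859917 149.34054001 239.81658878] [-5.81807877e-05  8.04320570e-01  5.94195585e-01 -1.54042828e-04] 45.925010355071926 [2.76211292e-01 2.17780124e-01 1.86724757e+00 4.06560758e-07
 1.05689429e+00 5.74477077e-01]
[252.51522905 184.23360794] [483.80397853 139.70158457 124.        ]
```

View pics/w3.png

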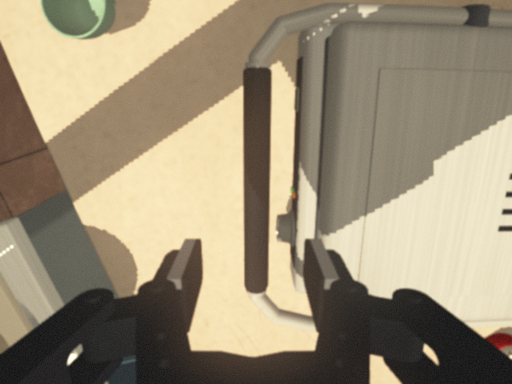

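The bar runs from (257,68) to (257,291) with its middle at (257,180), about 4 mm beyond the prediction and well aligned in yaw. I'll tilt 15° forward, then descend along the tool axis.

>>> {"api": "move_arm", "payload": {"steps": [[[0,0,0],[-7.5,0,0]],[[0,0,0],[-7.5,0,0]],[[1,-26,0],[0,0,0]],[[0,0,20],[0,0,0]],[[0,0,25],[0,0,0]],[[0,0,25],[0,0,0]],[[0,0,20],[0,0,0]],[[0,0,11],[0,0,0]],[[0,0,0],[0,0,0]]]}}

```text
time: 9.1
position: [484.3, 148.5, 134.4]
tool_rot: [0.105, 0.798, 0.588, 0.076]
force: [0.1, -0.4, -0.4]
gripper_width: 45.7
gripper_force: 0.0
```

Run:
```python
from h import *
s=manip.get_state();print(s["position"],s["tool_rot"],s["force"],s["joint_pos"])
m=manip.camera_model("wrist");a=manip.read_camera("wrist");cv2.imwrite("pics/w4.png",a)
print(proj(m,[487.7,149.3,124]))
```

```text
[484.29196981 148.54234973 134.38152174] [0.10482831 0.79846581 0.58795248 0.07599503] [ 0.13821826 -0.35360804 -0.43925626] [ 0.37559402  0.30718156  2.08934113 -0.30870084  0.56369572  0.9236263 ]
[251.88437396 228.53547822]
```

View pics/w4.png

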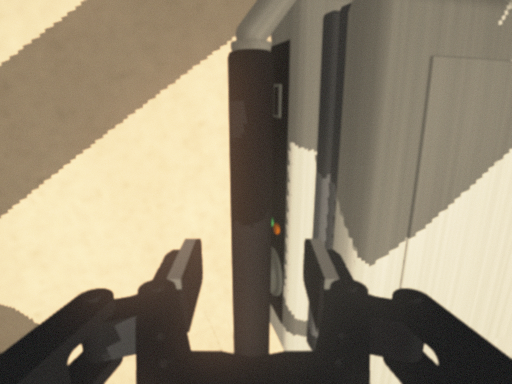

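The bar, at column 251, sits centred between the fingers at columns 200 and 305. I'll go the last 19 mm and close.

>>> {"api": "move_arm", "payload": {"steps": [[[0,0,12],[0,0,0]],[[0,0,7],[0,0,0]],[[0,0,0],[0,0,0]]]}}

```text
time: 9.45
position: [489.2, 148.4, 116.6]
tool_rot: [0.105, 0.798, 0.589, 0.077]
force: [0.7, 0.8, 0.4]
gripper_width: 45.8
gripper_force: 0.0
```

>>> {"api": "move_arm", "payload": {"steps": [[[0,0,0],[0,0,0]],[[0,0,0],[0,0,0]],[[0,0,0],[0,0,0]],[[0,0,0],[0,0,0]],[[0,0,0],[0,0,0]],[[0,0,0],[0,0,0]]], "hand": 0}}

```text
time: 10.05
position: [488.8, 149.4, 119.5]
tool_rot: [0.105, 0.798, 0.588, 0.078]
force: [-18.3, 5.3, 32.6]
gripper_width: 0.1
gripper_force: 18.1
```

It closed on nothing, with 33 N upward, so I'll look before moving.

Run:
```python
from h import *
s=manip.get_state();print(s["position"],s["force"],s["wrist_torque"],s["gripper_width"])
a=manip.read_camera("wrist")
b=manip.read_camera("scene")[140:260,170:330]
cv2.imwrite("pics/w5.png",np.hstack([cv2.resize(a,(400,300)),cv2.resize(b,(400,300),interpolation=cv2.INTER_CUBIC)]))
```

```text
[488.8032036  149.36710823 119.54185973] [-18.28100164   5.31505936  32.61706566] [0.43524474 1.86934511 0.01568106] 0.0866548036407893
```

View pics/w5.png

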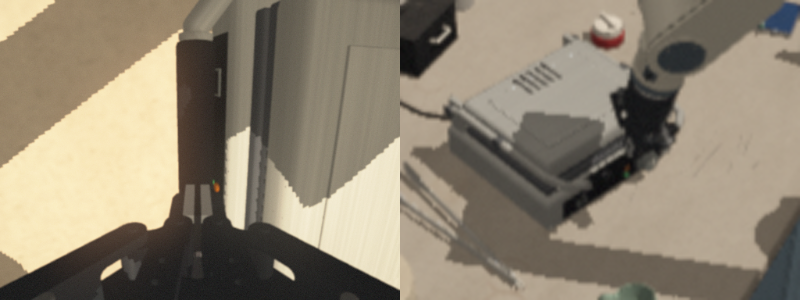

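The closed tips are drawn over the bar, so they seem to be on top of it. I'll back off 6 mm to see, then triangulate the bar's height.

>>> {"api": "move_arm", "payload": {"steps": [[[0,0,-3],[0,0,0]],[[0,0,-3],[0,0,0]],[[0,0,0],[0,0,0]]]}}

```text
time: 10.45
position: [488.2, 149.2, 123.6]
tool_rot: [0.105, 0.798, 0.589, 0.078]
force: [-0.5, 0.4, 0.0]
gripper_width: 0.1
gripper_force: 0.0
```

Run:
```python
from h import *
from scipy.spatial.transform import Rotation as Ro
s=manip.get_state();m=manip.camera_model("wrist");print(s["position"],s["force"],m["fx"])
def Rt(q):return Ro.from_quat([*q[1:],q[0]]).as_matrix()
Rc=np.array(m["R"]).T;o=-Rc@np.array(m["t"]);R=Rt(s["tool_rot"])
rel=R.T@Rc; off=R.T@(o-s["position"]);print(off,rel.round(3))
def cam(p,q):
    mm=dict(m);Rw=Rt(q)@rel;oo=np.array(p)+Rt(q)@off;mm["R"]=Rw.T;mm["t"]=-Rw.T@oo;return mm
w3=cam([483.22,149.34,239.82],[-5.8e-5,.80432,.59420,-1.5e-4])
t=manip.camera_model("top")
for a,b in[((257,180),(213.69,221.34))]:
    o1,d1=ray(w3,*a);o2,d2=ray(t,*b);k=np.linalg.lstsq(np.c_[d1,-d2],o2-o1,rcond=None)[0];print(o1+k[0]*d1,o2+k[1]*d2)
for z in(90,110,124,140):print(z,np.linalg.norm(onz(w3,257,68,z)-onz(w3,257,291,z)))
print("tip proj now",[proj(m,s["position"]+R@np.array([0,0,k])) for k in(11,0,-8)])
```

```text
[488.21670083 149.2342018  123.63356183] [-0.51230798  0.39260038  0.02989001] 341.7670352223119
[  72.29813122    0.49798759 -158.46481895] [[-0.001 -0.959 -0.284]
 [ 1.    -0.001  0.001]
 [-0.001 -0.284  0.959]]
[486.43745559 143.83205329 102.13519599] [482.09514677 144.74220137 102.17833003]
90 217.50269950086988
110 203.39161910611017
124 193.51386282977836
140 182.22499851397058
tip proj now [array([251.38691376, 231.47329336]), array([251.33858766, 240.05888877]), array([251.2996459 , 246.98548433])]
```

The force vanished, so the tips were resting on the bar: the grasp was too shallow. There is room below the bar, so I'll open and go about 17 mm deeper.

>>> {"api": "move_arm", "payload": {"steps": [[[0,0,-4],[0,0,0]],[[0,0,0],[0,0,0]],[[0,0,0],[0,0,0]],[[0,0,0],[0,0,0]],[[0,0,0],[0,0,0]],[[0,0,0],[0,0,0]]], "hand": 50}}

```text
time: 11.05
position: [486.9, 149.3, 126.8]
tool_rot: [0.105, 0.798, 0.589, 0.077]
force: [0.3, -1.2, 0.5]
gripper_width: 49.9
gripper_force: 0.0
```

>>> {"api": "move_arm", "payload": {"steps": [[[0,1,10],[0,0,0]],[[0,0,10],[0,0,0]],[[0,0,6],[0,0,0]],[[0,0,3],[0,0,0]],[[0,0,0],[0,0,0]]]}}

```text
time: 11.55
position: [494.7, 146.6, 98.4]
tool_rot: [0.105, 0.798, 0.589, 0.077]
force: [0.5, -1.0, 0.9]
gripper_width: 49.9
gripper_force: 0.0
```

>>> {"api": "move_arm", "payload": {"steps": [[[0,0,0],[0,0,0]],[[0,0,0],[0,0,0]],[[0,0,0],[0,0,0]],[[0,0,0],[0,0,0]]], "hand": 0}}

```text
time: 11.95
position: [492.8, 147.0, 98.8]
tool_rot: [0.104, 0.798, 0.589, 0.076]
force: [-9.9, 6.5, 3.5]
gripper_width: 20.0
gripper_force: 58.4
```

The bar is gripped: 20 mm opening, 58 N. I'll try the first 9° of the arc about the hinge.

>>> {"api": "move_arm", "payload": {"steps": [[[0,-1.5,0],[0,0,0]],[[0,3.5,-14.3],[3,0,0]],[[0,3.5,-14.3],[3,0,0]],[[0,3.5,-14.3],[3,0,0]],[[0,0,0],[0,0,0]]]}}

```text
time: 12.45
position: [494.2, 146.6, 143.9]
tool_rot: [0.041, 0.804, 0.592, 0.03]
force: [-4.3, 3.6, -3.3]
gripper_width: 19.5
gripper_force: 61.6
```

Forces are small and the lid is following. Continuing to about 36°.

>>> {"api": "move_arm", "payload": {"steps": [[[0,3.5,-14.3],[3,0,0]],[[0,3.5,-14.3],[3,0,0]],[[0,3.5,-14.3],[3,0,0]],[[0,3.5,-14.3],[3,0,0]],[[0,0,0],[0,0,0]]]}}

```text
time: 12.95
position: [506.3, 142.8, 201.3]
tool_rot: [-0.043, 0.804, 0.592, -0.032]
force: [-5.4, 2.1, -1.2]
gripper_width: 19.9
gripper_force: 62.5
```

>>> {"api": "move_arm", "payload": {"steps": [[[0,3.5,-14.3],[3,0,0]],[[0,3.5,-14.3],[3,0,0]],[[0,3.5,-14.3],[3,0,0]],[[0,3.5,-14.3],[3,0,0]],[[0,3.5,-14.3],[3,0,0]],[[0,0,0],[0,0,0]]]}}

```text
time: 13.55
position: [537.1, 133.3, 267.4]
tool_rot: [-0.148, 0.791, 0.583, -0.11]
force: [-8.8, 1.0, 1.9]
gripper_width: 19.8
gripper_force: 63.3
```

>>> {"api": "move_arm", "payload": {"steps": [[[0,3.2,-14.3],[3,0,0]],[[0,3.2,-14.3],[3,0,0]],[[0,3.2,-14.3],[3,0,0]],[[0,0,0],[0,0,0]],[[0,0,0],[0,0,0]]]}}

```text
time: 14.05
position: [561.9, 125.6, 301.1]
tool_rot: [-0.208, 0.778, 0.573, -0.154]
force: [-2.6, -2.0, -0.7]
gripper_width: 19.7
gripper_force: 63.4
```

Run:
```python
from h import *
from scipy.spatial.transform import Rotation as Ro
s=manip.get_state();q=s["tool_rot"];R=Ro.from_quat([*q[1:],q[0]]).as_matrix();p=s["position"]
print(p,s["force"],R[:,2],s["gripper_width"])
X=np.array([.954,-.298,0]);Y=np.array([.298,.954,0]);H=np.array([487,149.3,0])+288*X+[0,0,112]
for k in(-8,-18,-26):
    b=p+k*R[:,2];f=(H-b)@X;u=b[2]-112;print(k,b,np.hypot(f,u),np.degrees(np.arctan2(u,f)-np.arctan2(12,288)))
m=manip.camera_model("scene");t=manip.camera_model("top")
a=manip.read_camera("scene");c=manip.read_camera("top")
h0=lambda th,y:(H+y*Y+(-X)*(288*np.cos(th)-12*np.sin(th))+np.array([0,0,288*np.sin(th)+12*np.cos(th)]))
for n,im,mm in(("s",a,m),("t",c,t)):
    print(n,[proj(mm,h0(np.radians(d),y)).round(1).tolist() for d in(40,45,50) for y in(95,-95)])
A=cv2.resize(a[120:240,170:330],(400,300),interpolation=cv2.INTER_CUBIC);B=cv2.resize(c[120:240,160:320],(400,300),interpolation=cv2.INTER_CUBIC)
cv2.imwrite("pics/e.png",np.hstack([A,B]))
```

```text
[561.94529342 125.64786667 301.05163545] [-2.63311006 -1.99765541 -0.70650918] [-0.47774208  0.14656617 -0.86618755] 19.69979617437475
-8 [565.76723005 124.47533731 307.98113581] 283.714661645836 41.30502478368287
-18 [570.54465084 123.00967562 316.64301127] 286.2515047927492 43.249578637876134
-26 [574.36658747 121.83714626 323.57251163] 288.51449883705783 44.77922949557801
s [[228.6, 166.3], [266.1, 145.2], [225.3, 160.1], [263.0, 139.4], [221.6, 154.2], [259.6, 133.8]]
t [[185.9, 188.7], [243.3, 205.1], [186.7, 182.9], [244.8, 199.4], [187.8, 176.6], [246.5, 193.2]]
```

View pics/e.png

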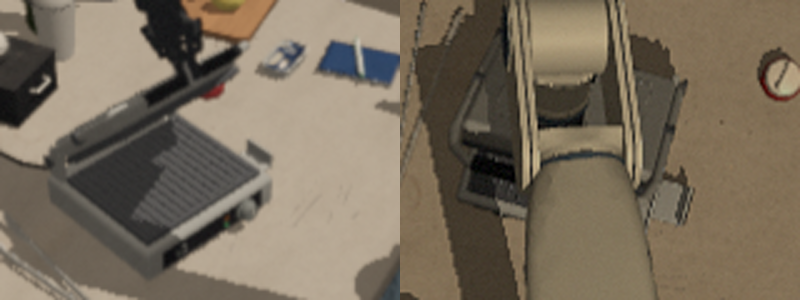

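The lid stands open at about 45°. The handle's left end in the top view, at about (190,184), matches the 45° prediction of (187,183). The tool has turned 45°, and the fitted handle radius is 288.5 mm. The tray is home and the grip is steady, so I'm handing in.

```bash
python3 -c "
from workcell import manip
print(manip.finish_job())"
```

```text
the job is handed in; nothing more can be done
None
```

I pushed the drip tray fully home, then lifted the top plate to about 45° (measured 43–45°). I handed the job in at about 14 s with the gripper still holding the handle; my first grip closed on top of the bar at about 38 N, so I gripped again deeper.

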